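# Front up the row of brass elephants

## Robot

A 6-joint arm with a two-finger parallel gripper is mounted at the origin on the work surface. World frame = base frame: x ahead of the robot, y to its left, z up, the work surface at z = 0. Lengths are in m, angles in degrees, forces in N, time in s.
With the tool pointing down it reaches from about 0.325 to 0.9 m from the base axis. Payload 6.1 kg.
Tool frame: the origin (TCP) lies at the very end of the fingers, on their centre line; the grasp point (between the pads) lies 19 mm behind it; y points along the fingers, z is the direction in which the jaws open and shut, and the axes are right-handed (so a half turn about y gives the same grasp; the last joint's range is limited). The gripper opens to 87 mm and grips with 3 to 60 N. Pads are 19 mm wide; open, the fingers measure 117 mm over their backs; the gripper's body (75 mm by 190 mm) begins 51 mm behind the grasp point.
Start: joints at [-81.538, 12.628, 87.462, -0, 79.91, -7.225], TCP at [0.169, -0.602, 0.223] pointing down, gripper open.
Joint ranges: [-170.65, 170.65], [-52.31, 119.04], [5.05, 147.46], [-71.25, 251.25], [11.57, 151.72], [-153.62, 153.62]. Speed limits (degrees/s): [147.25, 147.25, 172.46, 180, 180, 180].

## Interface

Orientations are given as [roll, pitch, yaw] about the fixed x, y, z axes, in that order (R = Rz(yaw) Ry(pitch) Rx(roll)).
In Python, from workcell import readout, cams, robot gives the robot as it stands. The module is installed in compiled form; this text tells all that it offers.
- The arm moves only by the tool send_rows, never from a script. Its argument "increments" is a list of rows, each an object of numbers: "x", "y", "z": the shift along the tool's x, y, z in mm; "ax", "ay", "az": the turn, a rotation vector about the tool's x, y, z in rad. In form: [{"x": .., "y": .., "z": .., "ax": .., "ay": .., "az": ..}, ...]. A call has 1 to 20 rows; each row is the pose to reach, as a shift and turn from the pose measured when the call began, along the tool's axes at that moment; what a row does not reach only later rows make up. A row lasts 1/8 s, in which the tool goes at most 62.5 mm and 10.7 degrees, less where a joint would pass 70% of its speed; a pose out of reach is approached as far as the arm can. A call with a gripper value outside its range is refused whole. "gripper" is the opening, from -1 (shut) to 1 (fully open), so that 0 is half open, set as the call begins (left out, the last holds). The fingers move at their own pace and stop on an object; "newtons" is the grip in N (left out, the last holds). Time passes only in rows, so rows that repeat a pose let the fingers close. It gives the time, the measured TCP pose, the force and the opening at its end, in the units of the state.
- readout.state(): the state, without advancing time (a new reading comes with each control period).
- cams.get_image(name): name is "side" or "top"; returns (picture, depth): 384x512x3 uint8, red, green, blue; 384x512 float32, m along the optical axis (not along the pixel's ray), 0 where there is no reading.
- cams.get_calibration(name): a dict with "camera_matrix" (3x3 intrinsics, pixels), "R" (3x3) and "t" (3): a world point X has camera coordinates R X + t. Camera axes: x right, y down, z forward; pixel columns grow to the right and rows downward; lengths in m; the calibration is good to about 2 mm. A picture is of the moment at which its call begins. get_calibration takes no time and is no camera call.
- robot.hand_in(): hands the job in, once; it reports no verdict.
Trained networks look in the newest picture that a camera, given by its name, has taken for a name from the list of things; names that differ only in an ending like _2 or _b are one class to them, and where a whole thing is asked for, a point or a joint stands for the part that bears it (a point fixed in the world has none). Each returns a list of dicts, best first, with "confidence" (0 to 1); they miss things now and then, are a little off and sometimes report something else, mostly with a low value. They report only what shows in the picture. A call takes as long as a camera call. They do not tell look-alikes from the thing itself.
- cams.search_frame(camera, thing): "extent" ([left, top, right, bottom] in pixels, round what is visible of it).
- cams.spot_point(camera, thing): "at" ([row, column] in pixels: a listed point, or the origin of a listed thing).
The state is a dict: "t": time; "qpos": joint angles; "dq": joint speeds; "joint_torque": joint torques, N m; "tool_pos": TCP position; "orientation": TCP orientation; "wrist_force": force on the tool from outside, world axes, zero at the start; "ft_torque": the same for the moment, N m; "gripper_width": finger opening in m.
Only numpy, scipy, OpenCV 4.12 (cv2) and the standard library are available. Lean on these libraries where they do the work, as an engineer would, in place of code of your own. Each camera call takes 0.05 s, during which the arm holds its last target. There are 200 camera calls.

## Task

The row of four little brass elephants has dropped back from the front of its display channel. With the fingertips, push on the last elephant only, low down at its plinth, and gently slide the whole row forward along the channel as one train until the first stands against the end stop and all four stand close up behind it, upright. Do not grip, ram, lift or tip any of them, do not touch the other three, leave the bell, the tin and the bust where they stand, and move clear when done.

Things in the scene. Friction and masses are not known exactly. Their poses are not given: they have to be found in the camera images.
- channel: Aluminium display channel with a red felt runner, fixed to the counter: 300 mm long, 44 wide outside, 40 inside. Floor 3 mm above the counter; 2 mm side walls reach 11 mm above it. End stop at the +x end, 30 mm high, a 34 mm white ticket strip on its outer side; the -x end is open. Origin on the counter under the channel's middle; x runs along it to the stop, z up. Heading within 110 deg of +x.
- stop_face (a point): Point on the channel: middle of the end stop's inner face (which the first elephant must reach), at floor height, 145 mm from the channel's origin along its x axis. The stop is rigid.
- elephant1: First elephant, nearest the stop. All four alike: brass elephant on a dark wooden plinth 40 mm long (along the channel), 36 wide, 18 high; 52 mm high in all, 90 to 180 g, loose, 2 mm to spare either side. Origin: centre of the underside; x faces the stop, z up. At the start the four touch, the first plinth 45 to 95 mm short of the stop. Sliding the row takes 2 to 6 N, briefly more.
- elephant2: Second elephant of the row, just behind the first; same size and axes.
- elephant3: Third elephant of the row; same size and axes.
- elephant4: Last elephant of the row, farthest from the end stop, the one to push; same size and axes. The rear face of its plinth lies 20 mm behind its origin (-x) and reaches from 3 to 21 mm above the counter. Behind it the channel is empty. A level push slides it; a finger that leans or bears down on the plinth wedges the row.
- brass_bell: Bystander: small brass hand bell standing on the counter, 42 mm across, 55 mm high, loose. Origin at the centre of its underside.
- polish_tin: Bystander: round tin of metal polish with a blue label, 54 mm across, 48 mm high, loose. Origin at the centre of its underside.
- bust: Bystander: small dark bronze bust on a square wooden foot 36 mm wide, 51 mm high, loose. Origin at the centre of its underside.
Things that resemble listed ones, but are neither listed nor needed, are in the scene too. What is shaped like the elephant4 but purple or red is not meant.

How it is judged:
By the outcome, as a careful person would: the job done as asked, in the order asked, and still so for the second after the job is handed in, with the robot touching nothing.
It also fails if it takes over 38 s, if anything falls off the work surface, if the arm or the gripper's body presses on something with over 40 N, if the wrist force passes 120 N, or if a joint passes its speed limit or range.

## Working session

There is one attempt and no reset: what is moved stays moved. The work goes in short steps, Python scripts to look and compute and a tool call to move; the robot and the scene stay as the last step left them, time stands still between calls to the robot, and variables do not carry over. Pictures are saved under pics/ and viewed, about 8 in all and at most 12, crops included, and the job is handed in when it is done.

Besides the shell and the picture viewer there is one more tool, called after "Request:" as name(argument=value, ...), one argument or row to a line, values as JSON. send_rows: Moves the arm, as the interface text tells. Its arguments: {"type":"object","properties":{"increments":{"type":"array","items":{"type":"object","properties":{"x":{"type":"number"},"y":{"type":"number"},"z":{"type":"number"},"ax":{"type":"number"},"ay":{"type":"number"},"az":{"type":"number"}}}},"gripper":{"type":"number"},"newtons":{"type":"number"}},"required":["increments"]}

```bash
mkdir -p pics; cat > h.py <<'E'
import numpy as np, cv2
from workcell import readout, cams, robot
def w(cam,px,depth=None,z=None):
    """pixel (row,col) -> world by depth or by plane z"""
    c=cams.get_calibration(cam);K,R,t=map(np.array,(c['camera_matrix'],c['R'],c['t']))
    r=np.linalg.inv(K)@[px[1],px[0],1.]
    o=-R.T@t; d=R.T@r
    s=depth if z is None else (z-o[2])/d[2]
    return o+s*d
def save(cam,name):
    im,d=cams.get_image(cam); cv2.imwrite(f'pics/{name}.png',im[...,::-1]); return im,d
E
python3 - <<'E'
from h import *
for c in('top','side'):
    im,d=save(c,c+'1')
    np.save(c+'d.npy',d)
    for n in('elephant4','stop_face','channel','elephant1','brass_bell','polish_tin','bust'):
        for r in cams.spot_point(c,n)[:5]:
            p=r['at'];z={'stop_face':.003,'channel':0}.get(n,.003 if 'eleph' in n else 0)
            print(c,n,round(r['confidence'],2),np.round(p),np.round(w(c,p,z=z),3))
print(readout.state())
E
python3 -c "
import cv2,numpy as np
a=[cv2.imread(f'pics/{c}1.png') for c in('top','side')]
"
```

```text
top elephant4 0.94 [245. 217.] [0.487 0.1   0.003]
top elephant4 0.91 [195. 283.] [ 0.575 -0.019  0.003]
top elephant4 0.84 [191. 351.] [ 0.579 -0.142  0.003]
top elephant4 0.77 [252. 271.] [0.474 0.004 0.003]
top elephant4 0.63 [193. 332.] [ 0.576 -0.106  0.003]
top stop_face 0.8 [186. 395.] [ 0.588 -0.222  0.003]
top stop_face 0.74 [191. 352.] [ 0.579 -0.143  0.003]
top channel 0.76 [192. 313.] [ 0.579 -0.073  0.   ]
top channel 0.75 [195. 283.] [ 0.575 -0.02   0.   ]
top elephant1 0.94 [245. 217.] [0.487 0.1   0.003]
top elephant1 0.91 [195. 283.] [ 0.575 -0.019  0.003]
top elephant1 0.84 [191. 351.] [ 0.579 -0.142  0.003]
top elephant1 0.77 [252. 271.] [0.474 0.004 0.003]
top elephant1 0.63 [193. 332.] [ 0.576 -0.106  0.003]
top brass_bell 0.91 [145. 268.] [0.669 0.007 0.   ]
top brass_bell 0.25 [195. 329.] [ 0.574 -0.103  0.   ]
top polish_tin 0.98 [128. 350.] [ 0.698 -0.147  0.   ]
top polish_tin 0.73 [263. 336.] [ 0.453 -0.109  0.   ]
top bust 0.79 [265. 337.] [ 0.449 -0.111  0.   ]
side elephant4 0.84 [206. 316.] [0.471 0.004 0.003]
side elephant4 0.76 [249. 287.] [0.479 0.10
[... 725 characters left out ...]
72. 342.] [ 0.459 -0.102  0.   ]
{'t': 0.8, 'qpos': array([-8.15376002e+01,  1.26263730e+01,  8.74607152e+01, -1.40133122e-03,
        7.99098580e+01, -7.22560917e+00]), 'dq': array([-0.06957282, -0.12825341, -0.07562963,  0.00646597, -0.10637067,
        0.06798884]), 'joint_torque': array([ 5.50101195e-04, -4.94506717e+01, -3.87688851e+01,  7.00273225e-02,
        4.64476983e-02, -3.93735135e-06]), 'tool_pos': array([ 0.16898247, -0.60173108,  0.22256709]), 'orientation': array([-8.99971440e+01, -1.75281080e-03, -1.64311746e+02]), 'wrist_force': array([ 0.19344858, -0.36878149, -0.10092613]), 'ft_torque': array([ 0.01398191, -0.022493  ,  0.04024724]), 'gripper_width': 0.08674026964477301}
```

View pics/top1.png

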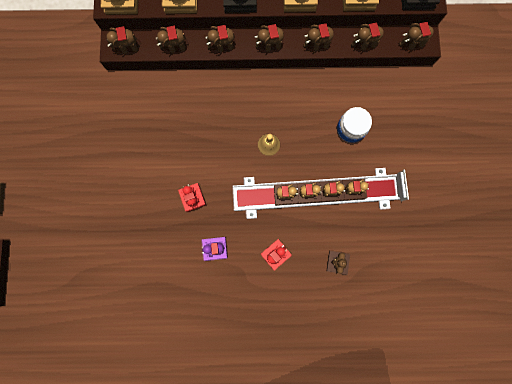

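View pics/side1.png

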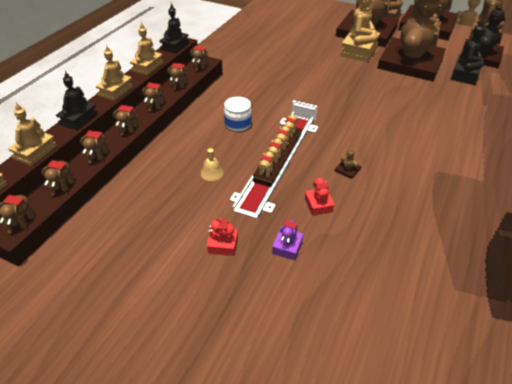

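The top view shows the channel from about (195,235) to (186,405), with its stop on the right. The row spans columns 275 to 368, and the decoys sit at (195,190), (249,214) and (255,276). Next I measure the channel axis and the rear plinth edge more precisely.

```bash
python3 - <<'E'
from h import *
im=cv2.imread('pics/top1.png')[...,::-1].astype(int); d=np.load('topd.npy')
m=((im[...,0]>120)&(im[...,1]<60)&(im[...,2]<70)).astype(np.uint8)
m[:, :232]=0; m[:175]=0; m[215:]=0
def seg(a,b):
    ys,xs=np.nonzero(m[:,a:b]);xs=xs+a
    # centroid per column
    c=[(ys[xs==k].mean(),k) for k in np.unique(xs) if (xs==k).sum()>8]
    print(c[0],c[-1],len(c)); return c
A=seg(233,276);B=seg(369,400)
P=np.array([w('top',p,z=.003) for p in A+B])
f=np.polyfit(P[:,1],P[:,0],1);print('x=a*y+b',f,'heading',np.degrees(np.arctan2(-1,-f[0])), 'res',np.abs(P[:,0]-np.polyval(f,P[:,1])).max())
for p in (A[0],A[-1],B[0],B[-1]): print(p,w('top',p,z=.003).round(4),w('top',p,z=.021).round(4))
# depth profile along axis
for k in range(228,412,2):
    r=np.interp(k,[A[0][1],B[-1][1]],[A[0][0],B[-1][0]]); q=w('top',(r+4,k),depth=float(d[int(round(r+4)),k])); print(k,q.round(3)[1:],end=' ')
c=im[150:230,220:420].astype(np.uint8);cv2.imwrite('pics/crop1.png',cv2.resize(c[...,::-1],None,fx=4,fy=4,interpolation=2))
E
```

```text
Traceback (most recent call last):
IndexError: list index out of range
```

```bash
python3 - <<'E'
from h import *
im=cv2.imread('pics/top1.png')[...,::-1].astype(int); d=np.load('topd.npy')
print(im[197,255],im[188,382])
m=((im[...,0]>1.8*im[...,1])&(im[...,0]>1.8*im[...,2])&(im[...,0]>100)&(abs(im[...,1]-im[...,2])<25)).astype(np.uint8)
m[:175]=0; m[212:]=0
def seg(a,b):
    ys,xs=np.nonzero(m[:,a:b]);xs=xs+a
    c=[(ys[xs==k].mean(),k) for k in np.unique(xs) if (xs==k).sum()>8]
    print(c[:1],c[-1:],len(c)); return c
A=seg(237,275);B=seg(369,396)
P=np.array([w('top',p,z=.003) for p in A+B])
f=np.polyfit(P[:,1],P[:,0],1);print('x=a*y+b',f,'heading',np.degrees(np.arctan2(-1,-f[0])), 'res',np.abs(P[:,0]-np.polyval(f,P[:,1])).max())
for p in (A[0],A[-1],B[0],B[-1]): print(p,w('top',p,z=.003).round(4),w('top',p,z=.021).round(4))
for k in range(230,410,3):
    r=np.interp(k,[A[0][1],B[-1][1]],[A[0][0],B[-1][0]])+5; q=w('top',(r,k),depth=float(d[int(round(r)),k])); print(k,q.round(3)[1:],end=' ')
c=im[150:230,220:420].astype(np.uint8);cv2.imwrite('pics/crop1.png',cv2.resize(c[...,::-1],None,fx=4,fy=4,interpolation=2))
E
```

```text
[218  91  93] [180  56  60]
[(np.float64(195.5), np.int64(237))] [(np.float64(195.5), np.int64(273))] 37
[(np.float64(189.0), np.int64(369))] [(np.float64(191.36363636363637), np.int64(394))] 26
x=a*y+b [-0.05036903  0.57416839] heading -87.11650396812666 res 0.007203030404911326
(np.float64(195.5), np.int64(237)) [0.5752 0.0641 0.003 ] [0.5728 0.0631 0.021 ]
(np.float64(195.5), np.int64(273)) [ 0.5741 -0.0007  0.003 ] [0.5717 0.     0.021 ]
(np.float64(189.0), np.int64(369)) [ 0.583  -0.1742  0.003 ] [ 0.5804 -0.1688  0.021 ]
(np.float64(191.36363636363637), np.int64(394)) [ 0.578 -0.219  0.003] [ 0.5755 -0.2124  0.021 ]
230 [ 0.077 -0.001] 233 [0.071 0.   ] 236 [0.066 0.005] 239 [0.06  0.004] 242 [0.055 0.001] 245 [0.05  0.005] 248 [0.044 0.004] 251 [0.039 0.002] 254 [0.034 0.003] 257 [0.028 0.004] 260 [0.023 0.003] 263 [0.017 0.006] 266 [0.012 0.005] 269 [0.007 0.003] 272 [0.001 0.003] 275 [-0.003  0.02 ] 278 [-0.009  0.022] 281 [-0.014  0.022] 284 [-0.019  0.021] 287 [-0.024  0.021] 290 [-0.03   0.021] 293 [-0.035  0.022] 296 [-0.04   0.021] 299 [-0.045  0.023] 302 [-0.051  0.022] 305 [-0.056  0.022] 308 [-0.061  0.022] 311 [-0.067  0.019] 314 [-0.072  0.021] 317 [-0.077  0.02 ] 320 [-0.082  0.02 ] 323 [-0.087  0.021] 326 [-0.092  0.022] 329 [-0.098  0.022] 332 [-0.103  0.021] 335 [-0.108  0.021] 338 [-0.114  0.022] 341 [-0.119  0.02 ] 344 [-0.124  0.022] 347 [-0.13   0.019] 350 [-0.135  0.02 ] 353 [-0.14   0.019] 356 [-0.145  0.02 ] 359 [-0.15   0.022] 362 [-0.156  0.02 ] 365 [-0.161  0.021] 368 [-0.172  0.001] 371 [-0.177  0.004] 374 [-0.182  0.004] 377 [-0.188  0.001] 380 [-0.193  0.002] 383 [-0.199  0.002] 386 [-0.204  0.004] 389 [-0.209  0.004] 392 [-0.215  0.003] 395 [-0.22   0.003] 398 [-0.225  0.003] 401 [-0.225  0.018] 404 [-0.225  0.031] 407 [-0.229  0.035]
```

View pics/crop1.png

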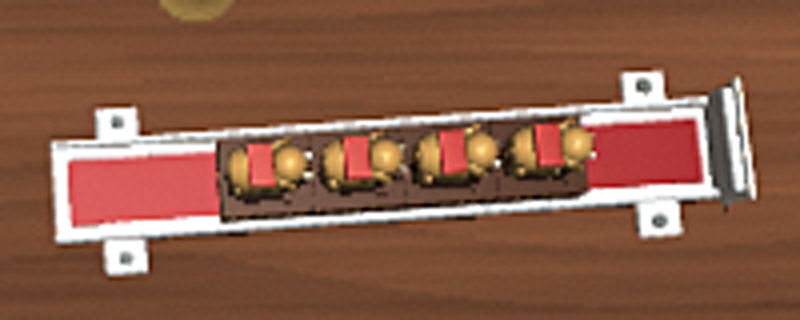

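Request:
send_rows(
  increments=[
    {"x": -40,"y": 8,"z": -36,"ay": -0.096},
    {"x": -80,"y": 16,"z": -73,"ay": -0.192},
    {"x": -120,"y": 24,"z": -109,"ay": -0.288},
    {"x": -160,"y": 32,"z": -145,"ay": -0.385},
    {"x": -200,"y": 40,"z": -182,"ay": -0.481},
    {"x": -241,"y": 48,"z": -218,"ay": -0.577},
    {"x": -281,"y": 56,"z": -254,"ay": -0.673},
    {"x": -321,"y": 64,"z": -291,"ay": -0.769},
    {"x": -361,"y": 72,"z": -327,"ay": -0.865},
    {"x": -401,"y": 80,"z": -363,"ay": -0.961},
    {"x": -441,"y": 90,"z": -400,"ay": -1.058},
    {"x": -481,"y": 100,"z": -436,"ay": -1.154},
    {"x": -521,"y": 110,"z": -472,"ay": -1.25},
    {"x": -561.6,"y": 122,"z": -508.8,"ay": -1.346},
    {"x": -561.6,"y": 122,"z": -508.8,"ay": -1.346},
    {"x": -561.6,"y": 122,"z": -508.8,"ay": -1.346},
  ],
  gripper=-1,
  newtons=20,
)

```text
schema error: expected keys x, y, z, ax, ay, az
```

All six keys are required in each row.

Request:
send_rows(
  increments=[
    {"x": -40,"y": 8,"z": -36,"ax": 0,"ay": -0.096,"az": 0},
    {"x": -80,"y": 16,"z": -73,"ax": 0,"ay": -0.192,"az": 0},
    {"x": -120,"y": 24,"z": -109,"ax": 0,"ay": -0.288,"az": 0},
    {"x": -160,"y": 32,"z": -145,"ax": 0,"ay": -0.385,"az": 0},
    {"x": -200,"y": 40,"z": -182,"ax": 0,"ay": -0.481,"az": 0},
    {"x": -241,"y": 48,"z": -218,"ax": 0,"ay": -0.577,"az": 0},
    {"x": -281,"y": 56,"z": -254,"ax": 0,"ay": -0.673,"az": 0},
    {"x": -321,"y": 64,"z": -291,"ax": 0,"ay": -0.769,"az": 0},
    {"x": -361,"y": 72,"z": -327,"ax": 0,"ay": -0.865,"az": 0},
    {"x": -401,"y": 80,"z": -363,"ax": 0,"ay": -0.961,"az": 0},
    {"x": -441,"y": 90,"z": -400,"ax": 0,"ay": -1.058,"az": 0},
    {"x": -481,"y": 100,"z": -436,"ax": 0,"ay": -1.154,"az": 0},
    {"x": -521,"y": 110,"z": -472,"ax": 0,"ay": -1.25,"az": 0},
    {"x": -561.6,"y": 122,"z": -508.8,"ax": 0,"ay": -1.346,"az": 0},
    {"x": -561.6,"y": 122,"z": -508.8,"ax": 0,"ay": -1.346,"az": 0},
    {"x": -561.6,"y": 122,"z": -508.8,"ax": 0,"ay": -1.346,"az": 0},
  ],
  gripper=-1,
  newtons=20,
)

```text
t: 2.8
tool_pos: [0.5718, 0.04, 0.1003]
orientation: [-90.0, -0.0, -87.2]
wrist_force: [0.1, -0.3, -0.6]
gripper_width: 0.0005
```

Request:
send_rows(
  increments=[
    {"x": 0,"y": 20,"z": 0,"ax": 0,"ay": 0,"az": 0},
    {"x": 0,"y": 45,"z": 0,"ax": 0,"ay": 0,"az": 0},
    {"x": 0,"y": 65,"z": 0,"ax": 0,"ay": 0,"az": 0},
    {"x": 0,"y": 75,"z": 0,"ax": 0,"ay": 0,"az": 0},
    {"x": 0,"y": 75,"z": 0,"ax": 0,"ay": 0,"az": 0},
  ],
)

```text
t: 3.42
tool_pos: [0.571, 0.0396, 0.0244]
orientation: [-90.1, -0.0, -87.2]
wrist_force: [0.8, -0.4, -0.7]
gripper_width: 0.0006
```

```bash
python3 - <<'E'
from h import *
im,d=save('side','s2')
cv2.imwrite('pics/s2c.png',cv2.resize(im[90:250,190:350,::-1],None,fx=3.7,fy=3.7,interpolation=2))
E
```

```text
(no output)
```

View pics/s2c.png

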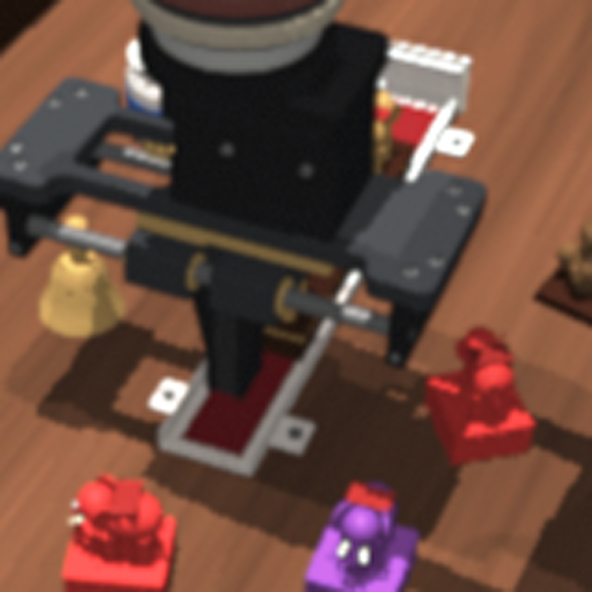

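The closed fingers hang inside the channel, with the tip at crop (232,388), behind the row. The bell and the decoys are clear. I check the centring from the same picture.

```bash
python3 - <<'E'
from h import *
def f(x,y,z): return w('side',(90+(y+.5)/3.7-.5,190+(x+.5)/3.7-.5),z=z).round(4)
print('tip L,R',f(208,388,.0244),f(254,396,.0244))
for n,p,z in (('backL',(160,435),.011),('backR',(250,468),.011),('Rwall',(345,275),.011),('feltR',(240,452),.003),('feltL',(184,432),.003)): print(n,f(*p,z))
c=cams.get_calibration('side')
for x,y,z in((.571,.0396,.0244),):
    q=np.array(c['R'])@[x,y,z]+c['t'];u=np.array(c['camera_matrix'])@q;u=u/u[2];print('tcp crop',(u[0]-190)*3.7,(u[1]-90)*3.7)
E
```

```text
tip L,R [0.5777 0.0503 0.0244] [0.5574 0.0458 0.0244]
backL [0.5896 0.0739 0.011 ]
backR [0.5455 0.0742 0.011 ]
Rwall [ 0.5595 -0.062   0.011 ]
feltR [0.5568 0.0606 0.003 ]
feltL [0.5846 0.0606 0.003 ]
tcp crop 230.9770269756492 376.3100776484334
```

Request:
send_rows(
  increments=[
    {"x": 0,"y": 5,"z": 0,"ax": 0,"ay": 0,"az": 0},
    {"x": 0,"y": 10,"z": 0,"ax": 0,"ay": 0,"az": 0},
    {"x": 0,"y": 14,"z": 0.8,"ax": 0,"ay": 0,"az": 0},
    {"x": 5,"y": 14,"z": 0.8,"ax": 0,"ay": 0,"az": 0},
    {"x": 10,"y": 14,"z": 0.8,"ax": 0,"ay": 0,"az": 0},
    {"x": 15,"y": 14,"z": 0.8,"ax": 0,"ay": 0,"az": 0},
    {"x": 20,"y": 14,"z": 0.8,"ax": 0,"ay": 0,"az": 0},
    {"x": 20,"y": 14,"z": 0.8,"ax": 0,"ay": 0,"az": 0},
  ],
)

```text
t: 4.47
tool_pos: [0.5737, 0.0192, 0.0114]
orientation: [-90.0, -0.0, -87.2]
wrist_force: [-0.8, 0.8, 0.1]
gripper_width: 0.0006
```

Request:
send_rows(
  increments=[
    {"x": 2,"y": 1,"z": 0.5,"ax": 0,"ay": 0,"az": 0},
    {"x": 4,"y": 1,"z": 0.5,"ax": 0,"ay": 0,"az": 0},
    {"x": 6,"y": 1,"z": 0.5,"ax": 0,"ay": 0,"az": 0},
    {"x": 8,"y": 1,"z": 0.5,"ax": 0,"ay": 0,"az": 0},
    {"x": 10,"y": 1,"z": 0.5,"ax": 0,"ay": 0,"az": 0},
    {"x": 12,"y": 1,"z": 0.5,"ax": 0,"ay": 0,"az": 0},
  ],
)

```text
t: 5.22
tool_pos: [0.5748, 0.0073, 0.0104]
orientation: [-90.0, -0.0, -87.2]
wrist_force: [0.4, 2.0, 0.4]
gripper_width: 0.0004
```

Request:
send_rows(
  increments=[
    {"x": 2,"y": 0,"z": -0.5,"ax": 0,"ay": 0,"az": 0},
    {"x": 4,"y": 0,"z": -1,"ax": 0,"ay": 0,"az": 0},
    {"x": 6,"y": 0,"z": -1,"ax": 0,"ay": 0,"az": 0},
    {"x": 8,"y": 0,"z": -1,"ax": 0,"ay": 0,"az": 0},
    {"x": 10,"y": 0,"z": -1,"ax": 0,"ay": 0,"az": 0},
    {"x": 12,"y": 0,"z": -1,"ax": 0,"ay": 0,"az": 0},
    {"x": 14,"y": 0,"z": -1,"ax": 0,"ay": 0,"az": 0},
    {"x": 16,"y": 0,"z": -1,"ax": 0,"ay": 0,"az": 0},
    {"x": 18,"y": 0,"z": -1,"ax": 0,"ay": 0,"az": 0},
    {"x": 20,"y": 0,"z": -1,"ax": 0,"ay": 0,"az": 0},
  ],
)

```text
t: 6.48
tool_pos: [0.5747, -0.0128, 0.0104]
orientation: [-90.0, -0.0, -87.2]
wrist_force: [-1.1, 4.2, -0.3]
gripper_width: 0.0006
```

```bash
python3 - <<'E'
from h import *
im,d=save('side','s3')
im2,d2=save('top','t3')
a=cv2.resize(im[90:210,220:330,::-1],None,fx=3.5,fy=3.5,interpolation=2)
b=cv2.resize(im2[130:250,310:415,::-1],None,fx=3.5,fy=3.5,interpolation=2)
cv2.imwrite('pics/c3.png',np.hstack([a,b]))
print(readout.state()['wrist_force'])
E
```

```text
[-0.38019512  2.41125282  0.03031754]
```

View pics/c3.png

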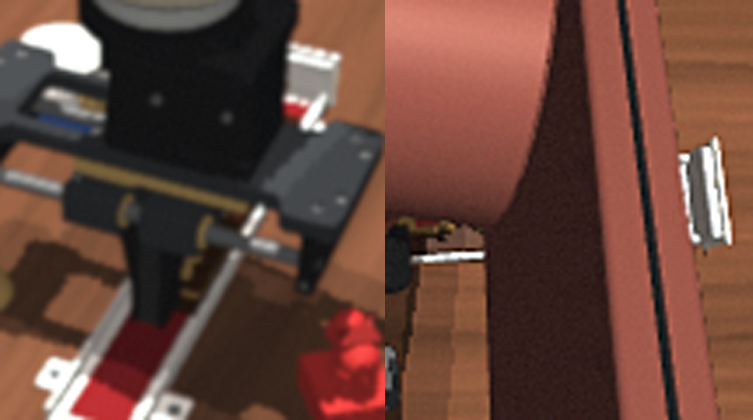

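Request:
send_rows(
  increments=[
    {"x": 2,"y": 0,"z": 0,"ax": 0,"ay": 0,"az": 0},
    {"x": 4,"y": 0,"z": 0,"ax": 0,"ay": 0,"az": 0},
    {"x": 6,"y": 0,"z": 0,"ax": 0,"ay": 0,"az": 0},
    {"x": 8,"y": 0,"z": 0,"ax": 0,"ay": 0,"az": 0},
    {"x": 10,"y": 0,"z": 0,"ax": 0,"ay": 0,"az": 0},
    {"x": 12,"y": 0,"z": 0,"ax": 0,"ay": 0,"az": 0},
    {"x": 14,"y": 0,"z": 0,"ax": 0,"ay": 0,"az": 0},
    {"x": 16,"y": 0,"z": 0,"ax": 0,"ay": 0,"az": 0},
    {"x": 18,"y": 0,"z": 0,"ax": 0,"ay": 0,"az": 0},
    {"x": 20,"y": 0,"z": 0,"ax": 0,"ay": 0,"az": 0},
    {"x": 22,"y": 0,"z": 0,"ax": 0,"ay": 0,"az": 0},
    {"x": 24,"y": 0,"z": 0,"ax": 0,"ay": 0,"az": 0},
    {"x": 26,"y": 0,"z": 0,"ax": 0,"ay": 0,"az": 0},
    {"x": 28,"y": 0,"z": 0,"ax": 0,"ay": 0,"az": 0},
  ],
)

```text
t: 8.32
tool_pos: [0.576, -0.0412, 0.0104]
orientation: [-90.0, -0.0, -87.2]
wrist_force: [0.4, 4.5, 0.6]
gripper_width: 0.0003
```

Request:
send_rows(
  increments=[
    {"x": 1,"y": 0,"z": 0,"ax": 0,"ay": 0,"az": 0},
    {"x": 2,"y": 0,"z": 0,"ax": 0,"ay": 0,"az": 0},
    {"x": 3,"y": 0,"z": 0,"ax": 0,"ay": 0,"az": 0},
    {"x": 4,"y": 0,"z": 0,"ax": 0,"ay": 0,"az": 0},
    {"x": 5,"y": 0,"z": 0,"ax": 0,"ay": 0,"az": 0},
    {"x": 6,"y": 0,"z": 0,"ax": 0,"ay": 0,"az": 0},
  ],
)

```text
t: 9.07
tool_pos: [0.5764, -0.0473, 0.0105]
orientation: [-90.0, -0.0, -87.2]
wrist_force: [0.4, 3.3, -0.1]
gripper_width: 0.0003
```

Request:
send_rows(
  increments=[
    {"x": 1,"y": 0,"z": 0,"ax": 0,"ay": 0,"az": 0},
    {"x": 2,"y": 0,"z": 0,"ax": 0,"ay": 0,"az": 0},
    {"x": 3,"y": 0,"z": 0,"ax": 0,"ay": 0,"az": 0},
  ],
)

```text
t: 9.45
tool_pos: [0.5765, -0.0503, 0.0104]
orientation: [-90.0, -0.0, -87.2]
wrist_force: [0.0, 4.1, 0.8]
gripper_width: 0.0007
```

Request:
send_rows(
  increments=[
    {"x": 1,"y": 0,"z": 0,"ax": 0,"ay": 0,"az": 0},
    {"x": 2,"y": 0,"z": 0,"ax": 0,"ay": 0,"az": 0},
  ],
)

```text
t: 9.7
tool_pos: [0.5766, -0.0524, 0.0104]
orientation: [-90.0, -0.0, -87.2]
wrist_force: [0.0, 4.5, 0.8]
gripper_width: 0.0009
```

Request:
send_rows(
  increments=[
    {"x": 0.7,"y": 0,"z": 0,"ax": 0,"ay": 0,"az": 0},
    {"x": 1.5,"y": 0,"z": 0,"ax": 0,"ay": 0,"az": 0},
  ],
)

```text
t: 9.95
tool_pos: [0.5767, -0.0538, 0.0104]
orientation: [-90.0, -0.0, -87.2]
wrist_force: [-0.4, 6.0, 1.0]
gripper_width: 0.0005
```

Request:
send_rows(
  increments=[
    {"x": 0.5,"y": 0,"z": 0,"ax": 0,"ay": 0,"az": 0},
    {"x": 1,"y": 0,"z": 0,"ax": 0,"ay": 0,"az": 0},
  ],
)

```text
t: 10.2
tool_pos: [0.5767, -0.0539, 0.0104]
orientation: [-90.0, 0.1, -87.3]
wrist_force: [-0.1, 8.9, 2.2]
gripper_width: 0.0004
```

The force rose to 8.9 N while the TCP stood still, at the y I predicted for the stop. I back off level, rise and look.

Request:
send_rows(
  increments=[
    {"x": -2,"y": 0,"z": 0,"ax": 0,"ay": 0,"az": 0},
    {"x": -6,"y": 0,"z": 0,"ax": 0,"ay": 0,"az": 0},
    {"x": -12,"y": 0,"z": 0,"ax": 0,"ay": 0,"az": 0},
    {"x": -20,"y": 0,"z": -1,"ax": 0,"ay": 0,"az": 0},
    {"x": -30,"y": 0,"z": -2,"ax": 0,"ay": 0,"az": 0},
    {"x": -40,"y": 0,"z": -3,"ax": 0,"ay": 0,"az": 0},
    {"x": -40,"y": -20,"z": -3,"ax": 0,"ay": 0,"az": 0},
    {"x": -40,"y": -50,"z": -3,"ax": 0,"ay": 0,"az": 0},
    {"x": -40,"y": -90,"z": -3,"ax": 0,"ay": 0,"az": 0},
    {"x": -80,"y": -140,"z": -20,"ax": 0,"ay": 0,"az": 0},
    {"x": -130,"y": -170,"z": -50,"ax": 0,"ay": 0,"az": 0},
    {"x": -190,"y": -180,"z": -80,"ax": 0,"ay": 0,"az": 0},
    {"x": -250,"y": -180,"z": -110,"ax": 0,"ay": 0,"az": 0},
    {"x": -310,"y": -180,"z": -140,"ax": 0,"ay": 0,"az": 0},
    {"x": -310,"y": -180,"z": -140,"ax": 0,"ay": 0,"az": 0},
  ],
)

```text
t: 12.08
tool_pos: [0.4206, 0.2514, 0.1929]
orientation: [-89.9, 0.1, -87.1]
wrist_force: [1.0, 0.0, 0.3]
gripper_width: 0.0008
```

```bash
python3 - <<'E'
from h import *
im,d=save('side','s4'); im2,d2=save('top','t4')
a=cv2.resize(im[85:225,225:325,::-1],None,fx=4,fy=4,interpolation=2)
b=cv2.resize(im2[130:270,310:410,::-1],None,fx=4,fy=4,interpolation=2)
cv2.imwrite('pics/c4.png',np.hstack([a,b]))
for k in range(285,410,3):
    r=np.interp(k,[237,395],[198,188])+5
    q=w('top',(r,k),depth=float(d2[int(round(r)),k])); print(k,q.round(3)[1:],end=' ')
E
```

```text
285 [-0.022  0.003] 288 [-0.028  0.003] 291 [-0.033  0.003] 294 [-0.039  0.001] 297 [-0.044  0.002] 300 [-0.049  0.002] 303 [-0.054  0.003] 306 [-0.06   0.005] 309 [-0.065  0.006] 312 [-0.068  0.019] 315 [-0.073  0.021] 318 [-0.079  0.021] 321 [-0.084  0.021] 324 [-0.089  0.02 ] 327 [-0.094  0.021] 330 [-0.1    0.021] 333 [-0.105  0.021] 336 [-0.11   0.021] 339 [-0.116  0.02 ] 342 [-0.121  0.021] 345 [-0.126  0.021] 348 [-0.131  0.021] 351 [-0.136  0.022] 354 [-0.142  0.022] 357 [-0.147  0.022] 360 [-0.153  0.02 ] 363 [-0.158  0.022] 366 [-0.163  0.022] 369 [-0.168  0.022] 372 [-0.173  0.021] 375 [-0.179  0.02 ] 378 [-0.184  0.023] 381 [-0.189  0.023] 384 [-0.194  0.022] 387 [-0.2    0.021] 390 [-0.205  0.022] 393 [-0.211  0.021] 396 [-0.216  0.021] 399 [-0.221  0.02 ] 402 [-0.225  0.025] 405 [-0.228  0.029] 408 [-0.245  0.001]
```

View pics/c4.png

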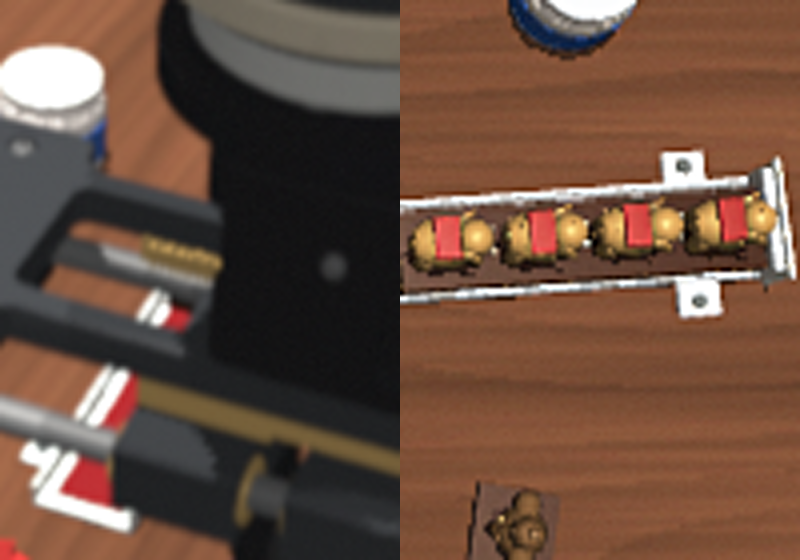

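The top view shows the first elephant against the stop at crop (770,215). All four are close up and upright, with no felt visible between the plinths or in front. The tin and the bust look unmoved, and the arm is clear.

```bash
python3 - <<'E'
from h import *
for n in ('brass_bell','polish_tin','bust'):
    print(n,[(round(r['confidence'],2),w('top',r['at'],z=0).round(3)) for r in cams.spot_point('top',n)[:1]])
print(readout.state()['wrist_force']); robot.hand_in()
E
```

```text
brass_bell [(0.87, array([0.669, 0.01 , 0.   ]))]
polish_tin [(0.97, array([ 0.689, -0.144,  0.   ]))]
bust [(0.95, array([ 0.456, -0.112,  0.   ]))]
[ 0.25452254 -0.96830605  0.50019265]
the job is handed in; nothing more can be done
```

The row is up against the end stop, and I have handed the job in. I pushed only the last elephant's plinth, level and with the fingers shut. The push took about 3 to 6 N and rose to 8.9 N when the row met the stop. I then backed out level and moved clear, at about 12 s on the clock.

**Row:** The last top view shows all four elephants upright and close up. The plinth tops read about 21 mm all along, with no felt showing between them or in front of the first. The rear face is at y ≈ -0.066, which agrees with the stop at about -0.225 and a 160 mm row.

**Bystanders:** The bell reads within 3 mm of its first position. The bust reads about 7 mm and the tin about 9 mm off the first top-camera reading. I put that down to detector noise, because the arm recorded no contact force near them and they look unmoved in the picture.

**Not checked:** The arm blocked the side view of the row at the end, so the final state rests on the top camera alone.

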